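# Line up the bushes and light them with the torch

## Robot

A 6-joint arm with a two-finger parallel gripper is mounted at the origin on the work surface. World frame = base frame: x ahead of the robot, y to its left, z up, the work surface at z = 0. Lengths are in mm, angles in rad, forces in N, time in s.
With the tool pointing down it reaches from about 400 to 825 mm from the base axis. Payload 7 kg.
Tool frame: the origin (TCP) lies at the very end of the fingers, on their centre line; the grasp point (between the pads) lies 19 mm behind it; z points along the fingers, y is the line along which they close (so a half turn about z gives the same grasp; the last joint's range is limited). The gripper opens to 85 mm and grips with 20 to 120 N. Pads are 22 mm wide; open, the fingers measure 114 mm over their backs; the gripper's body (76 mm by 85 mm) begins 54 mm behind the grasp point. The pads swing forward as they close: fully open they stand 13 mm farther back than shut.
Start: joints at [1.584, 0.359, 0.012, 0, -1.224, -0.288], TCP at [183.174, 649.648, 231.302] pointing down, gripper open.
Joint ranges: [-3.07, 3.07], [-1.43, 2.12], [-1.02, 1.25], [-3.03, 1.67], [-3.05, -0], [-3.03, 3.03]. Speed limits (rad/s): [2.39, 2.39, 3.01, 3.14, 3.14, 3.14].

## Interface

Orientations are given as a unit quaternion [w, x, y, z].
In Python, from workcell import env, eyes, recognise gives the robot as it stands. The module is installed in compiled form; this text tells all that it offers.
- The arm moves only by the tool jog_arm, never from a script. Its argument "rows" is one flat list of numbers, 7 for each row, row after row: the shift along the tool's x, y, z in cm, then the turn, a rotation vector about the tool's x, y, z in rad, then the opening, from -1 (shut) to 1 (fully open), so that 0 is half open. In form: [x, y, z, rx, ry, rz, hand, x, y, z, rx, ry, rz, hand, ...]. A call has exactly 8 rows; each row shifts and turns the commanded pose from where the row before left it, along the tool's axes as they then stand; what a row does not reach is not made up. A row lasts 1/10 s, in which the tool goes at most 50 mm and 8.59 degrees, less where a joint would pass 70% of its speed; a pose out of reach is approached as far as the arm can. A call with a gripper value outside its range is refused whole. The fingers move at their own pace and stop on an object; "grip_force" is the grip in N (left out, the last holds). Time passes only in rows, so rows that do not move let the fingers close, or fill a call up. It gives the time, the measured TCP pose, the force, the opening and the grip force at its end, in the units of the state.
- env.read_state(): the state, without advancing time (a new reading comes with each control period).
- eyes.read_camera(name): name is "side" or "top" or "wrist"; returns the picture (480x640x3 uint8, blue, green, red); there is no depth.
- eyes.calibration(name): a dict with "vfov" (degrees; the focal length in pixels is half the picture's height over the tangent of half this angle, whatever the lens; pixels are square), "cx", "cy" (the principal point, pixels), "dist" ([k1, k2, p1, p2, k3] as OpenCV has them; the pictures are not rectified), "pose" (4x4, takes a point from camera to world coordinates). Camera axes: x right, y down, z forward; pixel columns grow to the right and rows downward; lengths in mm; the calibration is good to about 2 mm. A picture is of the moment at which its call begins: read the wrist's pose just before it. calibration takes no time and is no camera call; for the wrist camera it gives the pose at the moment of the call.
- env.close_job(): hands the job in; it is judged then, once.
Trained networks look in the newest picture that a camera, given by its name, has taken for a name from the list of things; names that differ only in an ending like _2 or _b are one class to them, and where a whole thing is asked for, a point or a joint stands for the part that bears it (a point fixed in the world has none). Each returns a list of dicts, best first, with "p" (0 to 1); they miss things now and then, are a little off and sometimes report something else, mostly with a low value. They report only what shows in the picture. A call takes as long as a camera call. They do not tell look-alikes from the thing itself.
- recognise(camera, query): "rect" ([centre column, centre row, width, height] in pixels, round what is visible of it).
The state is a dict: "t": time; "joint_pos": joint angles; "dq": joint speeds; "effort": joint torques, N m; "position": TCP position; "tcp_rot": TCP orientation; "contact_force": force on the tool from outside, world axes, zero at the start; "wrist_torque": the same for the moment, N m; "gripper_width": finger opening in mm; "finger_force": force on a finger pad.
Only numpy, scipy, OpenCV 4.12 (cv2) and the standard library are available. Lean on these libraries where they do the work, as an engineer would, in place of code of your own. Each camera call takes 0.05 s, during which the arm holds its last target. There are 200 camera calls.

## Task

Complete the inspection row: stand the two flanged steel bushes from the blue mat upright, flange down, on the raised inspection stand between its yellow lines, beside the bush already there, so that the three form one straight row with less than a finger's width (20 mm) between neighbours; set them down, do not drop them. Then draw the yellow torch out of its slanted cradle, turn it over from lens-up to a shallow downward slant (somewhere around 20 to 30 degrees below level) and finish while holding it still in the air, touching nothing else, with the lens about 15 cm from the top face of the middle bush and pointed straight at that face, as raking light for checking the row. Leave the steel disc, the hammer and the hand-held meter where they are; the program ends with the torch still in the grip.

Things in the scene. Friction and masses are not known exactly. Their poses are not given: they have to be found in the camera images.
- bush_a: flanged steel bush, turned: flange dia 48 x 8 at the bottom, then a plain round body dia 36 up to 46 total height, with a dia 20 bore right through; 0.22 kg nominal. Origin: centre of the underside of the flange; z up its axis. Starts standing on the blue mat.
- bush_b: flanged steel bush, turned: flange dia 48 x 8 at the bottom, then a plain round body dia 36 up to 46 total height, with a dia 20 bore right through; 0.22 kg nominal. Origin: centre of the underside of the flange; z up its axis. Starts standing on the blue mat. Interchangeable with bush_a.
- bush_c: flanged steel bush, turned: flange dia 48 x 8 at the bottom, then a plain round body dia 36 up to 46 total height, with a dia 20 bore right through; 0.22 kg nominal. Origin: centre of the underside of the flange; z up its axis. Already stands on the inspection stand, in the lane; its place along the lane varies.
- bush_a_top (a point): centre of the top end face of bush_a, 46 above its underside
- bush_b_top (a point): the same on bush_b
- bush_c_top (a point): the same on bush_c
- stand: inspection stand, fixed: low riser of aluminium profile with a black rubber top, 130 (its x) x 290 (its y), top face 60 above the bench, on four legs. Origin: centre of its footprint on the bench; x across it, y along it (the direction of the row), z up.
- lane_mid (a point): middle of the lane on the stand's top face, 60 above the bench. The lane runs along the stand's y between two yellow lines, 60 apart inside (30 either side of this point in the stand's x); it is 280 long. Axes as the stand's.
- mat: flat blue plastic mat, fixed, 110 (x) x 190 (y) x 6 thick, on which bush_a and bush_b wait about 90 apart. It lies to the left or to the right of the stand; the cradle is on the other side. Origin: centre of its underside.
- torch: yellow hand torch, 160 long, 0.17 kg nominal: round yellow body dia 26 from the tail to 128, then a flared black head dia 35 to the lens at 160. Origin: centre of the tail end; its z runs along the axis from tail to lens. Starts tail-down in the cradle, lens up, axis 40 degrees above level; the tail 58 is inside the socket, so the body is free to grip from 62 to 124 from the tail. Centre of mass about 90 from the tail. It slides out freely along its own z.
- torch_lens (a point): centre of the torch's lens, 160 along its z from the tail; axes as the torch's
- cradle: torch cradle, fixed on the bench: black base plate 120 (x) x 75 (y) x 12 and a round black socket tube, outer dia 37, inner dia 29, 58 deep, whose axis leans forward to 40 degrees above level, in the direction of the cradle's x. Origin: centre of the base's underside.
- cradle_mouth (a point): centre of the socket's mouth, on the socket axis, 77 above the bench, 9 ahead of the cradle's origin along its x
- disc: bare steel disc dia 120 x 25 lying on the bench between robot and stand, 2.2 kg; leave alone. Origin: centre of its underside.
- hammer: hammer 260 long, 26 high, with a steel head 90 across, lying on the bench on the right (-y) side, head towards the stand; leave alone. Origin on the bench under its middle; the head lies 117 along its x, the handle to its -x.
- meter: black hand-held meter 75 x 48 x 20 with a green display, lying on the bench on the left (+y) side; leave alone. Origin: centre of its underside.
There are look-alikes about, which are no part of the job. What is shaped like the bush_c but orange is not meant.

How it is judged:
By the outcome, as a careful person would: the job done as asked, in the order asked, and still so for the second after the job is handed in, while the arm keeps its last pose, push and grip.
It also fails if it takes over 67 s, if anything falls off the work surface, if the arm or the gripper's body presses on something with over 40 N, if the wrist force passes 120 N, or if a joint passes its speed limit or range.

## Working session

There is one attempt and no reset: what is moved stays moved. The work goes in short steps, Python scripts to look and compute and a tool call to move; the robot and the scene stay as the last step left them, time stands still between calls to the robot, and variables do not carry over. Pictures are saved under pics/ and viewed, at most 10 in all, crops included, and the job is handed in when it is done.

Besides the shell and the picture viewer there is one more tool, called after "Call:" as a command line: name --argument value ..., lists and objects as JSON in quotes. jog_arm: Moves the arm, as the interface text tells. Its arguments: {"type":"object","properties":{"rows":{"type":"array"},"grip_force":{"type":"number"}},"required":["rows"]}

```bash
mkdir -p pics
cat > h.py <<'E'
import numpy as np, cv2
from workcell import env, eyes, recognise
def K(c):
    f=240/np.tan(np.radians(c['vfov'])/2); return np.array([[f,0,c['cx']],[0,f,c['cy']],[0,0,1.]])
def ray(c,uv):
    p=cv2.undistortPoints(np.array([[uv]],float),K(c),np.array(c['dist'],float))[0,0]
    P=np.array(c['pose']); return P[:3,3],P[:3,:3]@np.array([p[0],p[1],1.])
def onz(c,uv,z):
    o,d=ray(c,uv); return o+d*(z-o[2])/d[2]
def proj(c,X):
    P=np.linalg.inv(np.array(c['pose'])); r,_=cv2.Rodrigues(P[:3,:3])
    return cv2.projectPoints(np.array(X,float).reshape(-1,1,3),r,P[:3,3],K(c),np.array(c['dist'],float))[0][:,0]
def snap(n,f): 
    im=eyes.read_camera(n); cv2.imwrite('pics/'+f,im); return im
E
python3 - <<'E'
from h import *
print(env.read_state())
for n in ['top','side']:
    snap(n,n+'0.png'); c=eyes.calibration(n); print(n,c['vfov'],np.round(c['pose'],2).tolist())
    for q in ['bush_a','torch','cradle','stand','mat','torch_lens','bush_a_top','disc','hammer','meter']:
        for r in recognise(n,q)[:5]: print(q,np.round(r['rect'],1).tolist(),round(r['p'],2), onz(c,r['rect'][:2],60 if q!='mat' else 6).round(0)[:2])
E
```

```text
{'t': 0.0, 'joint_pos': array([ 1.58411418e+00,  3.59388615e-01,  1.10297935e-02, -3.83825546e-04,
       -1.22410762e+00, -2.88087810e-01]), 'dq': array([ 0.0006706 , -0.00085154, -0.00010379,  0.00116655,  0.00103253,
       -0.0005533 ]), 'effort': array([ 4.22731437e-04, -5.83327031e+01,  2.93421704e+01,  6.93623990e+00,
       -5.78523192e-03, -8.03092121e-06]), 'position': array([183.03597781, 649.18397376, 230.34385485]), 'tcp_rot': array([ 8.52684634e-04,  9.90568204e-01, -1.37017897e-01, -5.30248819e-05]), 'contact_force': array([ 0.02998561, -0.64133766,  0.09310431]), 'wrist_torque': array([-0.00871649, -0.00469976,  0.02760931]), 'finger_force': 0.0, 'gripper_width': 85.3951787984808}
top 48.77170758338499 [[0.01, -1.0, 0.05, 497.95], [-1.0, -0.01, 0.01, -15.66], [-0.01, -0.05, -1.0, 1283.96], [0.0, 0.0, 0.0, 1.0]]
bush_a [272.4, 283.4, 16.8, 17.2] 0.83 [455. 101.]
bush_a [171.7, 279.9, 22.0, 25.4] 0.78 [459. 335.]
bush_a [181.8, 195.1, 32.7, 32.0] 0.64 [657. 317.]
bush_a [212.4, 282.9, 21.2, 17.1] 0.63 [454. 240.]
bush_a [446.6, 263.8, 17.2, 45.4] 0.53 [ 506. -301.]
torc
[... 824 characters left out ...]
 22.9, 31.7] 0.67 [626.  33.]
torch [408.4, 177.0, 42.5, 48.0] 0.8 [ 529. -350.]
cradle [420.4, 212.2, 56.1, 53.5] 0.73 [ 449. -265.]
stand [265.1, 268.9, 143.5, 145.9] 0.72 [593.  56.]
stand [260.7, 254.8, 17.8, 36.1] 0.48 [624.  36.]
mat [222.6, 422.5, 136.4, 112.6] 0.83 [464. 294.]
mat [197.8, 447.6, 33.9, 37.5] 0.63 [465. 346.]
torch_lens [406.8, 174.0, 38.9, 46.2] 0.57 [ 538. -357.]
bush_a_top [196.9, 447.1, 31.1, 36.5] 0.73 [446. 350.]
disc [393.0, 318.2, 68.2, 60.1] 0.94 [352.  -5.]
disc [419.9, 213.8, 60.5, 49.4] 0.68 [ 447. -260.]
hammer [361.8, 172.2, 66.2, 64.4] 0.89 [ 621. -295.]
hammer [263.6, 267.6, 146.5, 140.6] 0.4 [598.  55.]
meter [125.8, 360.2, 47.1, 38.1] 0.67 [635. 336.]
```

```bash
cd pics; python3 -c "
import cv2
t=cv2.imread('top0.png')[160:360,140:540]; cv2.imwrite('topc.png',cv2.resize(t,(800,400),interpolation=cv2.INTER_CUBIC))"
```

```text
(no output)
```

View pics/topc.png

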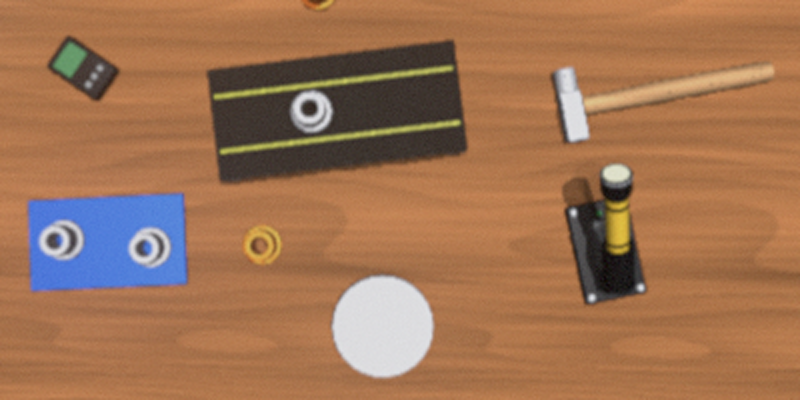

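View pics/side0.png

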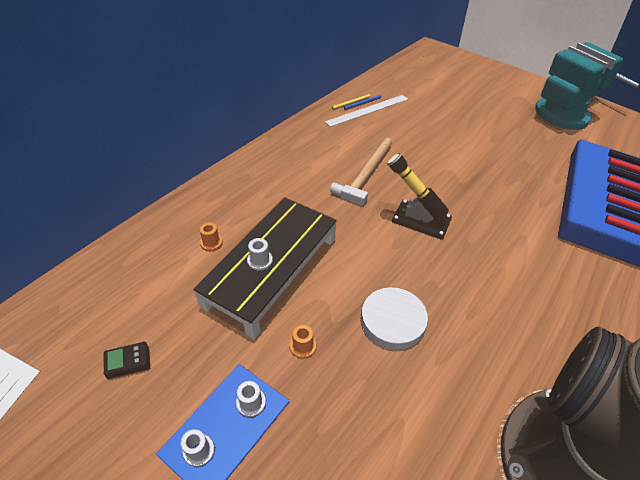

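Top crop ×2: steel bushes on the mat at crop (60,240) and (149,247), bush_c in the lane at (311,110), torch heading +x at (617,220). Side view: steel bushes at (197,447) and (249,398), bush_c at (259,253). The orange look-alikes at (303,341) and (209,236) are rejected, and the blue rack at the right is not the mat.

```bash
cat > fit.py <<'E'
from h import *
from scipy.optimize import least_squares
a=np.linspace(0,2*np.pi,60)
def bush(x,y,z):
    return np.vstack([np.c_[x+r*np.cos(a),y+r*np.sin(a),0*a+z+h] for r,h in [(24,0),(24,8),(18,46)]])
def bb(p): return np.r_[p.min(0)-.5,p.max(0)+.5]
def steel(im):
    hsv=cv2.cvtColor(im,cv2.COLOR_BGR2HSV); return ((hsv[...,1]<70)&(hsv[...,2]>110)).astype(np.uint8)
def blobs(im,near,R):
    m=steel(im); m=cv2.morphologyEx(m,cv2.MORPH_CLOSE,np.ones((3,3)))
    n,l,s,c=cv2.connectedComponentsWithStats(m)
    k=[i for i in range(1,n) if np.hypot(*(s[i,:2]+s[i,2:4]/2-near))<R and s[i,4]>40]
    k=max(k,key=lambda i:s[i,4]); x,y,w,h=s[k,:4]; return np.array([x,y,x+w-1,y+h-1.])+[-.5,-.5,.5,.5]
def fitbush(obs,x0,z):
    f=lambda p:np.concatenate([bb(proj(c,bush(p[0],p[1],z)))-b for c,b in obs])
    r=least_squares(f,x0); return r.x,r.fun
E
python3 - <<'E'
from fit import *
ct,cs=eyes.calibration('top'),eyes.calibration('side')
T,S=cv2.imread('pics/top0.png'),cv2.imread('pics/side0.png')
for nm,t,s,z,x0 in [('L',(171,281),(197,447),6,(455,330)),('R',(213,283),(250,399),6,(450,240)),('C',(295,215),(260,254),60,(620,40))]:
    x,e=fitbush([(ct,blobs(T,t,15)),(cs,blobs(S,s,15))],x0,z); print(nm,x.round(1),e.round(1))
def yel(im,x0,x1,y0,y1,smin=100):
    h=cv2.cvtColor(im,cv2.COLOR_BGR2HSV); m=(h[...,0]>20)&(h[...,0]<38)&(h[...,1]>smin)&(h[...,2]>90)
    v,u=np.nonzero(m[y0:y1,x0:x1]); return np.c_[u+x0,v+y0].astype(float)
for n,c,p in [('top',ct,yel(T,240,375,185,245)),('side',cs,yel(S,195,340,195,325))]:
    w=np.array([onz(c,q,60)[:2] for q in p]); 
    k=w[:,0]+.12*w[:,1]; mid=(k.min()+k.max())/2
    for g in (w[k<mid],w[k>mid]):
        vx,vy,x,y=cv2.fitLine(g.astype(np.float32),cv2.DIST_HUBER,0,.01,.01).ravel(); d=(g-[x,y])@[vx,vy]
        print(n,len(g),'pt',x,y,'yaw',np.degrees(np.arctan2(-vx*np.sign(vy),abs(vy))),'len',np.ptp(d),'ymid',g[:,1].min(),g[:,1].max())
pt,ps=yel(T,435,465,240,300),yel(S,385,440,150,215)
def ax(p): 
    c=p.mean(0); v=np.linalg.svd(p-c)[2][0]; return c,v
obs=[(ct,*ax(pt)),(cs,*ax(ps))]; print(len(pt),len(ps),pt.min(0),pt.max(0),ps.min(0),ps.max(0))
def tp(p,s):
    d=np.array([np.cos(p[2])*np.cos(.698),np.sin(p[2])*np.cos(.698),np.sin(.698)]); return np.array([p[0],p[1],77])+np.outer(np.array(s)-58,d)
def f(p):
    o=[]
    for c,m,v in obs:
        q=proj(c,tp(p,[60,93,126])); d=q[2]-q[0]; o+=list(q[1]-m)+[20*(d[0]*v[1]-d[1]*v[0])/np.hypot(*d)]
    return o
r=least_squares(f,[470,-300,.15]); print('torch mouth,yaw',r.x,np.degrees(r.x[2]),np.round(r.fun,1)); print(tp(r.x,[93,160]))
E
```

```text
L [460.1 347.3] [-0.3 -1.1  1.8 -0.1 -0.9 -0.8  0.9  1.9]
R [453.  242.7] [ 0.3 -1.5  1.9 -0.4 -0.7 -0.8  0.8  2.6]
C [622.8  43.3] [ 3.  -4.5  3.9 -3.5 -2.6 -4.4  4.1 15. ]
top 456 pt 583.7691 17.696535 yaw 7.7624593 len 282.6822899458165 ymid -122.61479234507067 157.4336967506224
top 456 pt 647.18805 26.874273 yaw 7.711261 len 281.0976908070264 ymid -112.7326930019385 165.76173878808297
side 392 pt 584.5361 26.67505 yaw 7.701602 len 281.4636162884532 ymid -125.09563046708763 153.9305460322765
side 311 pt 648.3265 34.62841 yaw 7.6792674 len 282.15260312215594 ymid -117.13550055872463 162.63808017703084
287 340 [443. 260.] [454. 286.] [400. 166.] [429. 197.]
torch mouth,yaw [ 4.61128597e+02 -3.01926934e+02  2.35041111e-01] 13.46686366336717 [-0.1 -1.2 -0.1  1.   0.7  0.2]
[[ 487.20584372 -295.68228928   99.49403504]
 [ 537.12514479 -283.72825544  142.55404498]]
```

Call:
jog_arm --rows '[4.5,3.35,0,0,0,0,1,4.5,3.35,0,0,0,0,1,4.5,3.35,0,0,0,0,1,4.5,3.35,0,0,0,0,1,4.5,3.35,0,0,0,0,1,4.5,3.35,0,0,0,0,1,4.5,3.35,0,0,0,0,1,4.5,3.35,0,0,0,0,1]'

```text
t: 1.9
position: [428.1, 331.0, 231.8]
tcp_rot: [-0.0, 0.991, -0.137, 0.0]
contact_force: [1.3, 0.4, -0.0]
gripper_width: 85.3
finger_force: 0.0
```

Call:
jog_arm --rows '[0,0,0,0,0,0.145,1,0,0,0,0,0,0.145,1,0,0,0,0,0,0.145,1,0,0,0,0,0,0.145,1,0,0,0,0,0,0.145,1,0,0,0,0,0,0.145,1,0,0,0,0,0,0.145,1,0,0,0,0,0,0.145,1]'

```text
t: 2.7
position: [427.2, 332.7, 231.5]
tcp_rot: [-0.0, 0.752, -0.66, -0.0]
contact_force: [-0.7, 0.6, 0.2]
gripper_width: 85.7
finger_force: 0.0
```

Run:
```python
from h import *
s=env.read_state(); print(s['t'],s['position'],s['tcp_rot'],s['joint_pos'].round(2))
c=eyes.calibration('wrist'); im=snap('wrist','w1.png'); print(c['vfov'],np.round(c['pose'],2).tolist())
for q in ['bush_a','bush_a_top','mat']:
    for r in recognise('wrist',q)[:5]: print(q,np.round(r['rect'],1).tolist(),round(r['p'],2),onz(c,r['rect'][:2],52).round(1))
```

```text
2.7 [427.1850181  332.7180934  231.45746721] [-1.58794776e-04  7.51550722e-01 -6.59675289e-01 -2.49793317e-05] [ 1.02  0.14 -0.28  0.   -1.15 -0.89]
62.04912865712249 [[-0.99, -0.12, -0.04, 436.14], [-0.13, 0.95, 0.28, 262.5], [0.0, 0.28, -0.96, 373.47], [0.0, 0.0, 0.0, 1.0]]
bush_a [303.2, 101.8, 55.3, 55.3] 0.79 [450.7 245.1  52. ]
bush_a [284.9, 220.6, 49.9, 55.8] 0.69 [454.5 339.9  52. ]
mat [297.8, 157.1, 134.9, 216.4] 0.85 [449.9 287.3  52. ]
mat [284.4, 220.8, 50.7, 54.3] 0.17 [454.9 340.2  52. ]
```

View pics/w1.png

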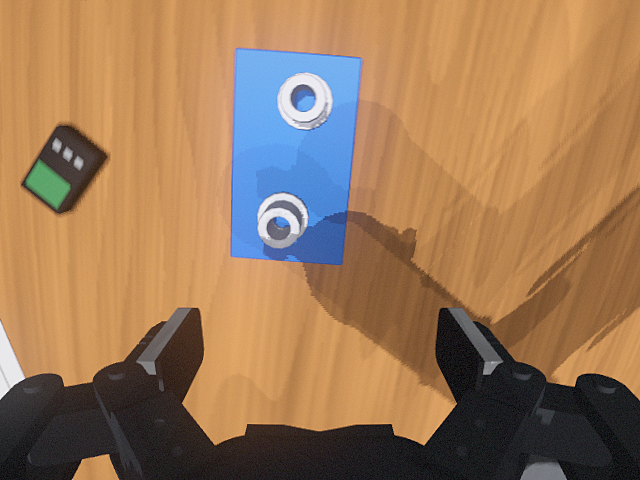

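The steel bushes' top rings are at about (304,98) and (282,226) on the blue mat. There is no orange one in view, so the choice is confirmed.

Run:
```python
from fit import *
c=eyes.calibration('wrist'); im=cv2.imread('pics/w1.png')
hsv=cv2.cvtColor(im,cv2.COLOR_BGR2HSV)
g=cv2.GaussianBlur(cv2.cvtColor(im,cv2.COLOR_BGR2GRAY),(3,3),0)
for uv in [(304,98),(282,226)]:
    print(onz(c,uv,52).round(1))
    # non-blue mask bbox
    u,v=uv; m=(hsv[...,1]<90).astype(np.uint8); m[:v-45]=0;m[v+45:]=0;m[:,:u-45]=0;m[:,u+45:]=0
    n,l,s,ce=cv2.connectedComponentsWithStats(m); k=1+np.argmax(s[1:,4]); x,y,w,h=s[k,:4]
    b=np.array([x-.5,y-.5,x+w-.5,y+h-.5]); print(fitbush([(c,b)],onz(c,uv,52)[:2],6))
```

```text
[451.3 242.5  52. ]
(array([452.27664107, 242.45678524]), array([-0.48966106, -0.61241144,  0.4881458 ,  0.66326349]))
[456.3 345.1  52. ]
(array([459.06587543, 347.43766116]), array([-0.59690048, -1.0005635 ,  0.60464623,  0.96817666]))
```

Call:
jog_arm --rows '[3.1,-0.45,1,0,0,0,1,3.1,-0.45,1,0,0,0,1,3.1,-0.45,2,0,0,0,1,0,0,2.5,0,0,0,1,0,0,3,0,0,0,1,0,0,3,0,0,0,1,0,0,2.5,0,0,0,1,0,0,0,0,0,0,1]'

```text
t: 3.7
position: [451.5, 240.7, 78.4]
tcp_rot: [0.003, 0.754, -0.656, -0.0]
contact_force: [0.4, 0.1, -1.1]
gripper_width: 85.4
finger_force: 0.0
```

Run:
```python
from h import *
print(env.read_state()['position'],env.read_state()['joint_pos'].round(2)); snap('wrist','w2.png')
```

```text
[451.5139144  240.66324289  78.40342867] [ 0.87  0.25 -0.54 -0.   -0.79 -0.73]
```

View pics/w2.png

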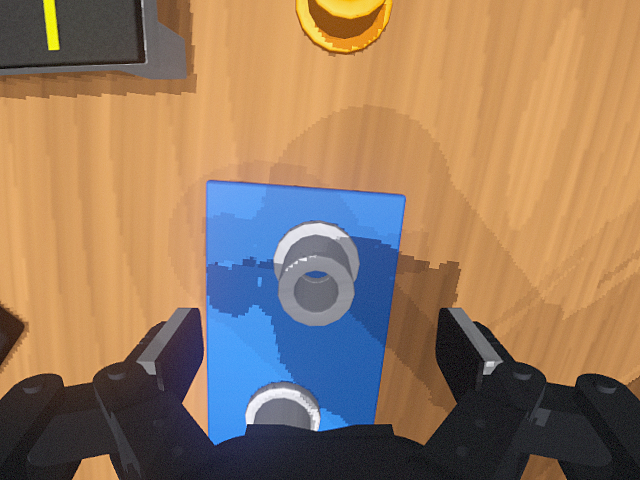

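Call:
jog_arm --rows '[-0.15,-0.1,2,0,0,0,1,0,0,2,0,0,0,1,0,0,1.2,0,0,0,1,0,0,0.6,0,0,0,1,0,0,0,0,0,0,1,0,0,0,0,0,0,-1,0,0,0,0,0,0,-1,0,0,0,0,0,0,-1]' --grip_force 50

```text
t: 4.55
position: [454.2, 244.3, 24.0]
tcp_rot: [-0.001, 0.754, -0.657, 0.0]
contact_force: [-0.2, -0.1, -1.5]
gripper_width: 43.9
finger_force: 0.0
```

Call:
jog_arm --rows '[0,0,0,0,0,0,-1,0,0,0,0,0,0,-1,0,0,0,0,0,0,-1,0,0,0,0,0,0,-1,0,0,0,0,0,0,-1,0,0,0,0,0,0,-1,0,0,-0.5,0,0,0,-1,0,0,-0.5,0,0,0,-1]'

```text
t: 5.35
position: [453.8, 243.8, 33.6]
tcp_rot: [0.0, 0.754, -0.657, -0.0]
contact_force: [0.8, 0.2, -1.1]
gripper_width: 33.6
finger_force: 49.9
```

Call:
jog_arm --rows '[0,0,-4,0,0,0,-1,0,0,-4,0,0,0,-1,0,0,-4,0,0,0,-1,2.3,-2.75,-1,0,0,0,-1,2.3,-2.75,-1,0,0,0,-1,2.3,-2.75,-1,0,0,0,-1,2.3,-2.75,-1,0,0,0,-1,2.3,-2.75,0,0,0,0,-1]'

```text
t: 6.15
position: [607.5, 148.0, 195.4]
tcp_rot: [-0.001, 0.754, -0.657, 0.001]
contact_force: [0.5, 0.8, -1.4]
gripper_width: 33.7
finger_force: 50.5
```

Call:
jog_arm --rows '[0,0,0,0,0,0,-1,0,0,0,0,0,0,-1,0,0,0,0,0,0,-1,0,0,0,0,0,0,-1,0,0,0,0,0,0,-1,0,0,0,0,0,0,-1,0,0,0,0,0,0,-1,0,0,0,0,0,0,-1]'

```text
t: 6.95
position: [605.7, 148.9, 193.4]
tcp_rot: [-0.0, 0.754, -0.657, 0.0]
contact_force: [0.4, -0.0, -2.0]
gripper_width: 33.5
finger_force: 50.6
```

Run:
```python
from h import *
s=env.read_state(); print(s['t'],s['position'],s['tcp_rot'],s['joint_pos'].round(2),s['gripper_width'])
c=eyes.calibration('wrist'); im=snap('wrist','w3.png'); 
for q in ['bush_a','bush_a_top']:
    for r in recognise('wrist',q)[:5]: print(q,np.round(r['rect'],1).tolist(),round(r['p'],2),onz(c,r['rect'][:2],106).round(1))
import pickle; pickle.dump(c,open('w3.pkl','wb'))
```

```text
6.95 [605.68011115 148.89490132 193.41697539] [-8.17694177e-05  7.53624764e-01 -6.57304881e-01  2.60224589e-05] [ 0.55  0.3  -0.16  0.   -1.11 -0.42] 33.48204101933788
bush_a [508.1, 192.3, 75.8, 63.3] 0.91 [500.2  99.3 106. ]
bush_a [328.4, 77.9, 70.5, 84.8] 0.9 [613.6  52.3 106. ]
bush_a [123.7, 61.3, 85.7, 68.0] 0.82 [725.3  57.3 106. ]
bush_a [457.6, 449.2, 21.2, 41.1] 0.76 [484.8 286.4 106. ]
bush_a [319.1, 317.5, 110.7, 150.7] 0.67 [599.3 193.8 106. ]
bush_a_top [457.2, 449.8, 25.3, 41.0] 0.9 [484.9 287.  106. ]
```

View pics/w3.png

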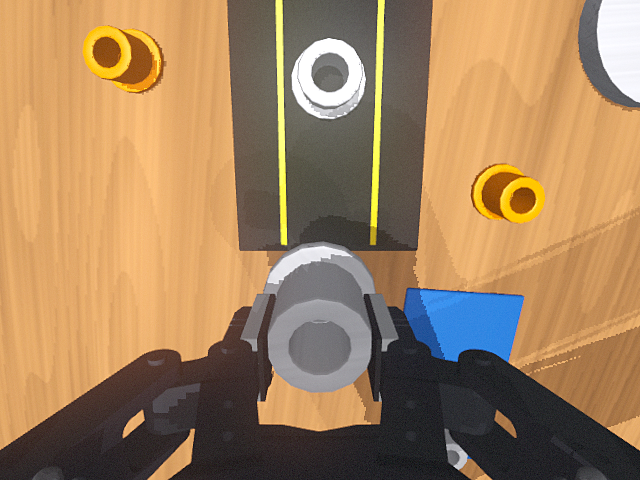

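bush_c's top ring is at (330,71) between the yellow lines, at about u=283 and u=376. The held bush hangs straight at (320,345).

Run:
```python
from fit import *
import pickle
c=pickle.load(open('w3.pkl','rb')); im=cv2.imread('pics/w3.png')
hsv=cv2.cvtColor(im,cv2.COLOR_BGR2HSV)
m=((hsv[...,1]<60)&(hsv[...,2]>100)).astype(np.uint8); m[:30]=0;m[130:]=0;m[:,:287]=0;m[:,373:]=0
n,l,s,ce=cv2.connectedComponentsWithStats(m); k=1+np.argmax(s[1:,4]); x,y,w,h=s[k,:4]; print(s[k])
b=np.array([x-.5,y-.5,x+w-.5,y+h-.5]); p,e=fitbush([(c,b)],(614,45),60); print('C',p,e, onz(c,(330,71),106))
v,u=np.nonzero((hsv[...,0]>24)&(hsv[...,0]<36)&(hsv[...,1]>120)&(hsv[...,2]>120))
q=np.c_[u,v].astype(float); ok=(v<250)&(u>265)&(u<395); q=q[ok]
L=[]
for g in (q[q[:,0]<330],q[q[:,0]>330]):
    wp=np.array([onz(c,t,60)[:2] for t in g[::5]],np.float32); vx,vy,x,y=cv2.fitLine(wp,cv2.DIST_HUBER,0,.01,.01).ravel()
    yaw=np.arctan2(-vx*np.sign(vy),abs(vy)); L.append((x,y)); print(x,y,np.degrees(yaw),wp[:,1].max())
n=np.array([np.cos(yaw),np.sin(yaw)]); o=[np.dot(t,n) for t in L]; print('line offs',o,'C off from mid',p@n-sum(o)/2)
uu=np.array([-n[1],n[0]]); print('u',uu,'+57',p+57*uu,'-57',p-57*uu)
from scipy.spatial.transform import Rotation as R
st=env.read_state(); print(st['position'], R.from_quat(np.roll(st['tcp_rot'],-1)).as_matrix().round(3).tolist())
```

```text
[ 287   30   86  100 7771]
C [612.41376296  49.3091093 ] [ 4.46368812  6.87044421 -4.48156636 -9.06773747] [613.21272462  48.63841134 106.        ]
637.761 100.22161 7.3823385 162.6429
577.362 69.166 7.6294346 153.13618
line offs [np.float32(645.42114), np.float32(581.4337)] C off from mid 0.11146858327219888
u [-0.13276559  0.99114746] +57 [604.84612408 105.80451259] -57 [619.98140183  -7.18629399]
[605.74319844 148.73584948 193.31993598] [[0.136, -0.991, 0.0], [-0.991, -0.136, 0.0], [-0.0, -0.0, -1.0]]
```

Run:
```python
from fit import *
import pickle
c=pickle.load(open('w3.pkl','rb')); im=cv2.imread('pics/w3.png')
g=cv2.cvtColor(im,cv2.COLOR_BGR2GRAY); m=(g>150).astype(np.uint8); hs=cv2.cvtColor(im,cv2.COLOR_BGR2HSV); m[hs[...,1]>70]=0
m[:25]=0;m[130:]=0;m[:,:287]=0;m[:,373:]=0
n,l,s,ce=cv2.connectedComponentsWithStats(m); k=1+np.argmax(s[1:,4]); x,y,w,h=s[k,:4]; print(s[k])
for b in ([x-.5,y-.5,x+w-.5,y+h-.5],[291.5,37.5,366,119]):
    print(fitbush([(c,np.array(b))],(614,45),60))
# circle of bore
print(proj(c,[[613,48.6,106]]))
```

```text
[ 291   38   75   81 3418]
(array([613.36024399,  49.33557049]), array([-1.03071947, -1.33768511,  1.03397918,  1.77236686]))
(array([612.87352287,  49.39247207]), array([-1.27560994, -1.09031853,  1.27942425,  1.46325067]))
[[330.40112287  70.98255688]]
```

Call:
jog_arm --rows '[2.05,0.3,0,0,0,0,-1,2.05,0.3,1,0,0,0,-1,0,0,2.5,0,0,0,-1,0,0,2.5,0,0,0,-1,0,0,2.5,0,0,0,-1,0,0,1.5,0,0,0,-1,0,0,0,0,0,0,-1,0,0,0,0,0,0,-1]'

```text
t: 7.9
position: [605.7, 106.8, 93.7]
tcp_rot: [0.0, 0.753, -0.657, 0.0]
contact_force: [0.1, -0.6, -0.6]
gripper_width: 33.3
finger_force: 50.5
```

Run:
```python
from h import *
for i in range(3):
    snap('wrist','w4.png'); s=env.read_state(); print(s['position'],s['contact_force'])
```

```text
[606.06377586 107.1011969   94.30365442] [ 0.24820967  0.39674309 -1.70957601]
[606.21718044 107.29875058  94.59259072] [ 0.37654668  0.56636265 -1.44258657]
[606.18495864 107.44114217  94.64982628] [ 0.41550763 -0.54218847 -1.50724405]
```

View pics/w4.png

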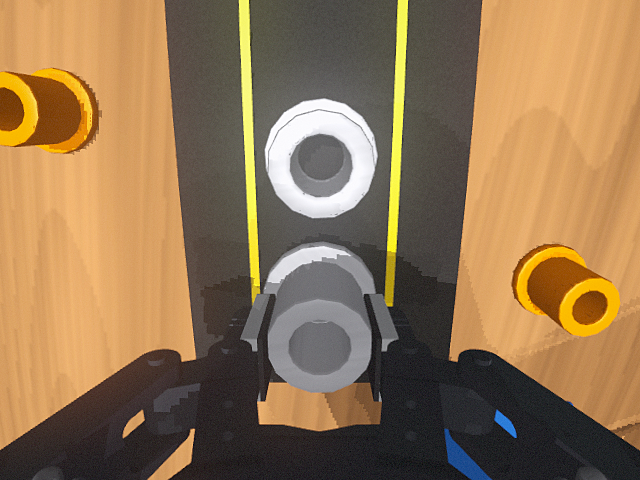

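The held bush is in line with bush_c (321,155), inside the lines. Now lower it gently.

Call:
jog_arm --rows '[0,0,0.5,0,0,0,-1,0,0,0.4,0,0,0,-1,0,0,0.3,0,0,0,-1,0,0,0.2,0,0,0,-1,0,0,0.1,0,0,0,-1,0,0,0.05,0,0,0,-1,0,0,0,0,0,0,-1,0,0,0,0,0,0,-1]'

```text
t: 8.85
position: [605.3, 107.2, 78.1]
tcp_rot: [0.0, 0.754, -0.657, 0.0]
contact_force: [-3.4, -1.2, 4.1]
gripper_width: 33.4
finger_force: 51.0
```

Call:
jog_arm --rows '[0,0,0,0,0,0,0.2,0,0,0,0,0,0,0.2,0,0,0,0,0,0,0.2,0,0,0,0,0,0,0.3,0,0,-1,0,0,0,0.4,0,0,-3,0,0,0,1,0,0,-4,0,0,0,1,0,0,-4,0,0,0,1]'

```text
t: 9.65
position: [605.2, 107.1, 199.7]
tcp_rot: [0.0, 0.754, -0.657, 0.0]
contact_force: [1.2, 0.5, -0.2]
gripper_width: 85.2
finger_force: 0.0
```

Call:
jog_arm --rows '[-3.68,1.6,0,0,0,0,1,-3.68,1.6,0,0,0,0,1,-3.68,1.6,0,0,0,0,1,-3.68,1.6,0,0,0,0,1,-3.68,1.6,1,0,0,0,1,-3.68,1.6,2,0,0,0,1,-3.68,1.6,3,0,0,0,1,0,0,4,0,0,0,1]'

```text
t: 10.45
position: [458.9, 352.2, 99.7]
tcp_rot: [-0.003, 0.755, -0.656, -0.0]
contact_force: [1.0, 0.7, -0.5]
gripper_width: 85.4
finger_force: 0.0
```

Run:
```python
from fit import *
for i in range(3): im=eyes.read_camera('wrist')
s=env.read_state(); c=eyes.calibration('wrist'); cv2.imwrite('pics/w5.png',im); print(s['position'],s['tcp_rot'].round(3))
print(proj(c,[[459.5,347.3,52],[459.5,347.3,14]]))
for r in recognise('wrist','bush_a')[:4]: print(np.round(r['rect'],1),r['p'],fitbush([(c,np.r_[np.array(r['rect'][:2])-np.array(r['rect'][2:])/2,np.array(r['rect'][:2])+np.array(r['rect'][2:])/2])],(459,347),6))
S=eyes.read_camera('side'); cs=eyes.calibration('side'); cv2.imwrite('pics/s5.png',S)
```

```text
[458.38683453 346.25347449  96.69009817] [ 0.002  0.754 -0.657  0.   ]
[[315.9418573  276.36617079]
 [316.2086376  253.45507145]]
[314.  263.3  77.   93.8] 0.63 (array([460.54147371, 349.32679213]), array([-2.49899689, -2.91147021,  2.50146615,  2.84796153]))
```

View pics/w5.png

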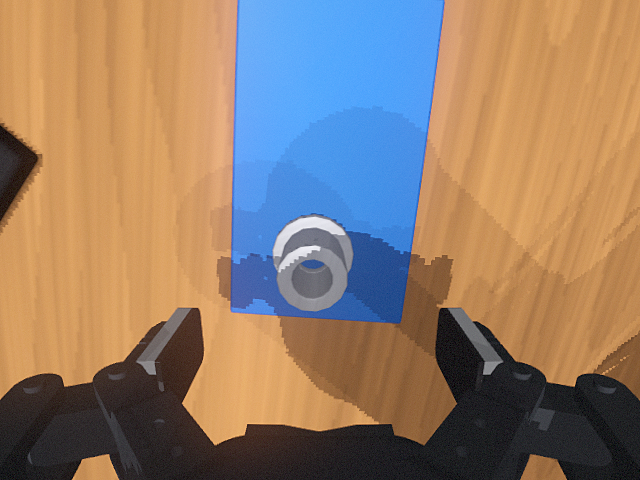

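The remaining steel bush's top ring is at (312,278), within 2 mm of the estimate. Descend and grip.

Call:
jog_arm --rows '[-0.15,-0.3,2.5,0,0,0,1,0,0,2.5,0,0,0,1,0,0,1.5,0,0,0,1,0,0,0.8,0,0,0,1,0,0,0,0,0,0,1,0,0,0,0,0,0,-1,0,0,0,0,0,0,-1,0,0,0,0,0,0,-1]'

```text
t: 11.5
position: [462.7, 349.6, 25.9]
tcp_rot: [-0.001, 0.754, -0.657, -0.0]
contact_force: [-0.5, 0.1, 0.1]
gripper_width: 43.9
finger_force: 0.0
```

Call:
jog_arm --rows '[0,0,0,0,0,0,-1,0,0,0,0,0,0,-1,0,0,0,0,0,0,-1,0,0,0,0,0,0,-1,0,0,0,0,0,0,-1,0,0,0,0,0,0,-1,0,0,0,0,0,0,-1,0,0,0,0,0,0,-1]'

```text
t: 12.3
position: [462.5, 349.4, 26.0]
tcp_rot: [-0.001, 0.754, -0.657, 0.0]
contact_force: [-1.8, -0.5, 7.8]
gripper_width: 35.3
finger_force: 49.3
```

Call:
jog_arm --rows '[0,0,-2,0,0,0,-1,0,0,-4,0,0,0,-1,0,0,-4.2,0,0,0,-1,0,0,-4.2,0,0,0,-1,3.75,-1.08,-2,0,0,0,-1,3.75,-1.08,-2,0,0,0,-1,3.75,-1.08,0,0,0,0,-1,3.75,-1.08,0,0,0,0,-1]'

```text
t: 13.1
position: [525.8, 205.3, 210.0]
tcp_rot: [-0.001, 0.754, -0.657, 0.0]
contact_force: [0.7, -0.5, -1.7]
gripper_width: 35.0
finger_force: 50.3
```

Call:
jog_arm --rows '[3.75,-1.08,0,0,0,0,-1,3.75,-1.08,0,0,0,0,-1,3.75,-1.08,0,0,0,0,-1,3.75,-1.08,0,0,0,0,-1,3.75,-1.08,0,0,0,0,-1,3.75,-1.08,0,0,0,0,-1,0,0,0,0,0,0,-1,0,0,0,0,0,0,-1]'

```text
t: 13.9
position: [619.9, -8.8, 208.4]
tcp_rot: [0.0, 0.753, -0.658, -0.0]
contact_force: [-0.4, 0.8, -1.4]
gripper_width: 35.2
finger_force: 50.3
```

Run:
```python
from fit import *
for i in range(3): im=eyes.read_camera('wrist')
s=env.read_state(); cv2.imwrite('pics/w6.png',im); print(s['t'],s['position'],s['tcp_rot'].round(3),s['contact_force'],s['gripper_width'])
# side check of row with bushes
S=eyes.read_camera('side'); cv2.imwrite('pics/s6.png',cv2.resize(S[190:310,190:350],(800,600),interpolation=cv2.INTER_CUBIC))
```

```text
14.05 [619.78817232  -7.01874918 208.90160564] [-0.     0.754 -0.657 -0.   ] [ 0.15688919  0.27923449 -1.87406255] 35.17104620505336
```

View pics/s6.png

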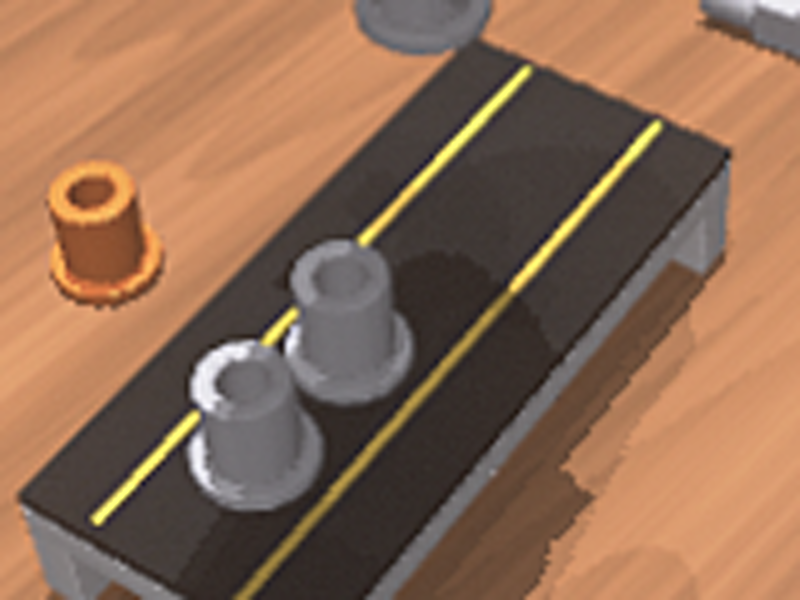

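bush_a stands upright in the lane next to bush_c with a small gap. Lower the second on the far side.

Call:
jog_arm --rows '[0,-0.1,2.5,0,0,0,-1,0,0,3,0,0,0,-1,0,0,3,0,0,0,-1,0,0,2,0,0,0,-1,0,0,1,0,0,0,-1,0,0,0.5,0,0,0,-1,0,0,0,0,0,0,-1,0,0,0,0,0,0,-1]'

```text
t: 14.9
position: [621.9, -7.3, 90.1]
tcp_rot: [-0.001, 0.754, -0.657, 0.001]
contact_force: [1.0, -0.5, -1.0]
gripper_width: 35.0
finger_force: 50.3
```

Call:
jog_arm --rows '[0,0,0.2,0,0,0,-1,0,0,0.2,0,0,0,-1,0,0,0.1,0,0,0,-1,0,0,0.1,0,0,0,-1,0,0,0.05,0,0,0,-1,0,0,0,0,0,0,-1,0,0,0,0,0,0,-1,0,0,0,0,0,0,-1]'

```text
t: 15.7
position: [621.2, -7.6, 82.4]
tcp_rot: [-0.0, 0.754, -0.657, 0.0]
contact_force: [-0.3, -0.1, -0.4]
gripper_width: 35.1
finger_force: 50.3
```

Call:
jog_arm --rows '[0,0,0.05,0,0,0,-1,0,0,0.05,0,0,0,-1,0,0,0.05,0,0,0,-1,0,0,0.05,0,0,0,-1,0,0,0,0,0,0,-1,0,0,0,0,0,0,-1,0,0,0,0,0,0,-1,0,0,0,0,0,0,-1]'

```text
t: 16.5
position: [621.1, -7.6, 80.4]
tcp_rot: [-0.0, 0.754, -0.657, 0.0]
contact_force: [0.1, 0.5, -1.1]
gripper_width: 35.2
finger_force: 50.3
```

Call:
jog_arm --rows '[0,0,0.05,0,0,0,-1,0,0,0.05,0,0,0,-1,0,0,0.05,0,0,0,-1,0,0,0,0,0,0,-1,0,0,0,0,0,0,-1,0,0,0,0,0,0,-1,0,0,0,0,0,0,-1,0,0,0,0,0,0,-1]'

```text
t: 17.3
position: [621.3, -7.6, 80.0]
tcp_rot: [-0.0, 0.754, -0.657, 0.0]
contact_force: [-3.7, -0.1, 7.7]
gripper_width: 35.2
finger_force: 51.1
```

Call:
jog_arm --rows '[0,0,0,0,0,0,0.2,0,0,0,0,0,0,0.2,0,0,0,0,0,0,0.2,0,0,0,0,0,0,0.3,0,0,-1,0,0,0,0.4,0,0,-3,0,0,0,1,0,0,-5,0,0,0,1,0,0,-5,0,0,0,1]'

```text
t: 18.1
position: [620.6, -7.8, 220.7]
tcp_rot: [0.001, 0.754, -0.657, -0.0]
contact_force: [1.0, -0.0, -0.1]
gripper_width: 85.4
finger_force: 0.0
```

Run:
```python
from fit import *
from scipy.spatial.transform import Rotation as R
s=env.read_state(); print(s['t'],s['position'],s['tcp_rot'].round(3),s['joint_pos'].round(2))
c=eyes.calibration('wrist');im=eyes.read_camera('wrist'); cv2.imwrite('pics/w7.png',im)
for r in recognise('wrist','bush_a')[:6]: print('w',np.round(r['rect'],1),onz(c,r['rect'][:2],83).round(1))
P=np.eye(4);P[:3,:3]=R.from_quat(np.roll(s['tcp_rot'],-1)).as_matrix();P[:3,3]=s['position']
print('cam in tcp',(np.linalg.inv(P)@c['pose']).round(3).tolist())
S=eyes.read_camera('side'); cs=eyes.calibration('side')
a=cv2.resize(S[190:310,190:350],(400,300),interpolation=cv2.INTER_CUBIC)
cv2.imwrite('pics/m7.png',np.hstack([a,cv2.resize(im,(400,300))]))
for r in recognise('side','bush_a')[:6]:
    b=np.array(r['rect']); print('s',b.round(1),fitbush([(cs,np.r_[b[:2]-b[2:]/2,b[:2]+b[2:]/2])],(610,50),60)[0].round(1))
```

```text
18.1 [620.63188895  -7.84100777 220.70768482] [ 0.001  0.754 -0.657 -0.   ] [ 0.3   0.28 -0.13  0.   -1.17 -0.17]
w [153.3 248.6  65.2  61.8] [740.   23.5  83. ]
w [319.4 226.9  64.9  69.4] [620.2  -9.4  83. ]
w [318.8 301.4  56.3  76.5] [612.7  48.7  83. ]
w [318.6 368.8  54.6  69.4] [604.8 107.8  83. ]
cam in tcp [[-0.001, -0.96, -0.279, 70.748], [1.0, -0.001, 0.0, 0.204], [-0.0, -0.279, 0.96, -142.021], [0.0, 0.0, 0.0, 1.0]]
s [260.8 252.2  24.2  31.6] [616.   43.4]
s [211.6 236.3  24.1  26.2] [717.7  75.8]
s [276.6 233.6  26.7  32.4] [625.3 -10.5]
s [241.  274.6  26.6  34.8] [606.7 104.4]
s [303.4 341.6  25.1  36.6] [434.1 133.8]
```

View pics/m7.png

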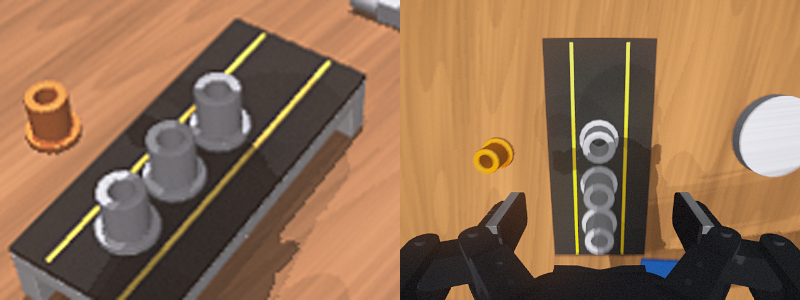

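Row is good: centres (604.8,107.8), (612.7,48.7), (620.2,-9.4), with flange gaps of about 11 mm, all upright between the lines. Now the torch.

Call:
jog_arm --rows '[3.33,2.6,0,0,0,0,1,3.33,2.6,0,0,0,0,1,3.33,2.6,0,0,0,0,1,3.33,2.6,0,0,0,0,1,3.33,2.6,0,0,0,0,1,3.33,2.6,0,0,0,0,1,3.33,2.6,0,0,0,0,1,3.33,2.6,0,0,0,0,1]'

```text
t: 19.1
position: [449.4, -300.8, 218.0]
tcp_rot: [0.0, 0.754, -0.657, -0.001]
contact_force: [1.4, 0.3, 0.4]
gripper_width: 85.7
finger_force: 0.0
```

Call:
jog_arm --rows '[0,0,0,0,0,0.147,1,0,0,0,0,0,0.147,1,0,0,0,0,0,0.147,1,0,0,0,0,0,0.147,1,0,0,0,0,0,0.147,1,0,0,0,0,0,0.147,1,0,0,0,0,0,0.147,1,0,0,0,0,0,0.147,1]'

```text
t: 19.9
position: [450.4, -299.5, 217.8]
tcp_rot: [-0.001, -0.259, 0.966, 0.001]
contact_force: [-0.5, 0.1, -0.9]
gripper_width: 85.2
finger_force: 0.0
```

Call:
jog_arm --rows '[0,0,0,0,0,0.147,1,0,0,0,0,0,0.147,1,0,0,0,0,-0.14,0,1,0,0,0,0,-0.14,0,1,0,0,0,0,-0.14,0,1,0,0,0,0,-0.14,0,1,0,0,0,0,-0.14,0,1,0,0,0,0,0,0,1]'

```text
t: 20.7
position: [447.7, -300.0, 216.1]
tcp_rot: [0.331, -0.108, 0.936, 0.042]
contact_force: [-1.3, -0.3, -0.8]
gripper_width: 85.2
finger_force: 0.0
```

Run:
```python
from fit import *
im=eyes.read_camera('wrist');im=eyes.read_camera('wrist')
s=env.read_state(); c=eyes.calibration('wrist');im=eyes.read_camera('wrist'); cv2.imwrite('pics/w8.png',im)
print(s['t'],s['position'],s['tcp_rot'].round(3),s['joint_pos'].round(2))
import pickle; pickle.dump((c,s),open('w8.pkl','wb'))
print(proj(c,[[461.1,-302,77],[487.2,-295.7,99.5],[537.1,-283.7,142.5]]))
for q in ['torch','cradle','torch_lens']:
  for r in recognise('wrist',q)[:2]: print(q,np.round(r['rect'],1),r['p'])
```

```text
20.8 [ 448.79551611 -300.79574717  217.11834681] [ 0.328 -0.109  0.937  0.041] [-0.66  0.02 -0.37 -0.71 -0.85 -0.29]
[[311.58353462 115.9099321 ]
 [312.16101665 172.47660909]
 [313.14888237 271.37371591]]
torch [309.  201.3  52.8 160.2] 0.57
torch [621.2 293.3  35.9  49.2] 0.41
cradle [311.2  61.5 111.  123. ] 0.66
cradle [524.6 245.5 228.8 114.8] 0.53
torch_lens [309.5 202.2  50.7 161.3] 0.75
torch_lens [621.9 294.3  36.2  50.4] 0.36
```

View pics/w8.png

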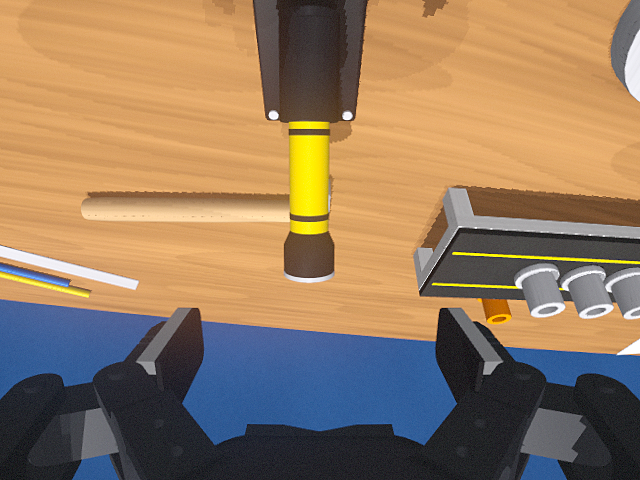

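Torch runs vertically at u≈309, mouth near v=121, lens near v=277. That is about 3 px from the prediction, so refine it and compute the approach.

```bash
cat > tor.py <<'E'
from fit import *
from scipy.spatial.transform import Rotation as R
def tp(p,s):
    d=np.array([np.cos(p[2])*np.cos(.698),np.sin(p[2])*np.cos(.698),np.sin(.698)]); return np.array([p[0],p[1],77])+np.outer(np.array(s)-58,d)
def mat(s): return R.from_quat(np.roll(s['tcp_rot'],-1)).as_matrix()
E
python3 - <<'E'
from tor import *
import pickle
c,s=pickle.load(open('w8.pkl','rb'))
def f(p):
    q=proj(c,tp(p,[58,93,160])); return [q[0,0]-309.5,q[1,0]-309.5,q[2,0]-309.5,(q[2,1]-278),(q[0,1]-119)*.5]
r=least_squares(f,[461,-302,.235]); p=r.x; print(p,np.degrees(p[2]),r.fun)
M=mat(s); G=tp(p,[95])[0]; ax=tp(p,[59])[0]-tp(p,[58])[0]
print('grip',G,'axis in tool',M.T@ax,'tool axes',M.round(3).tolist())
zt=np.array([np.sin(.698)*np.cos(p[2]),np.sin(.698)*np.sin(p[2]),-np.cos(.698)])
T=np.c_[-ax,np.cross(zt,-ax),zt]; print('rotvec in tool',R.from_matrix(M.T@T).as_rotvec())
for k in (60,0): print(k,'TCP target',G+zt*(19-k),'shift in tool now',M.T@(G+zt*(19-k)-s['position']))
E
```

```text
[ 4.67290359e+02 -3.01978841e+02  2.20952484e-01] 12.659644801098661 [ 0.00406585 -0.01640695  0.00954519 -2.08935422  2.38434568]
grip [ 494.94800074 -295.76638794  100.77940847] axis in tool [-0.99970321 -0.00656296 -0.02346096] tool axes [[-0.76, -0.232, 0.607], [-0.178, 0.973, 0.148], [-0.625, 0.005, -0.781]]
rotvec in tool [ 0.01182888 -0.02342418  0.00670231]
60 TCP target [ 469.23844018 -301.54126297  132.19070125] shift in tool now [37.63118383 -5.87444901 78.61652988]
0 TCP target [ 506.86218735 -293.09022634   86.22295572] shift in tool now [ 36.22828304  -6.58880441 138.59587271]
```

Call:
jog_arm --rows '[1.8,-0.3,0,0.012,-0.023,0.007,1,1.8,-0.3,1,0,0,0,1,0,0,2.8,0,0,0,1,0,0,2.8,0,0,0,1,0,0,2.8,0,0,0,1,0,0,2.4,0,0,0,1,0,0,1.5,0,0,0,1,0,0,0.5,0,0,0,1]'

```text
t: 21.8
position: [512.3, -290.1, 88.0]
tcp_rot: [0.34, -0.107, 0.933, 0.039]
contact_force: [-0.7, 0.7, -0.0]
gripper_width: 85.4
finger_force: 0.0
```

Run:
```python
from tor import *
for i in range(3): im=eyes.read_camera('wrist')
s=env.read_state(); c=eyes.calibration('wrist'); cv2.imwrite('pics/w9.png',im)
print(s['t'],s['position'],s['tcp_rot'].round(3),s['contact_force'],s['joint_pos'].round(2))
p=[467.3,-302,.221]; G=tp(p,[95])[0]; M=mat(s); print('grip in tool',M.T@(G-s['position']),proj(c,tp(p,[58,95,128,160])))
```

```text
21.95 [ 511.58838671 -291.41609572   89.81442791] [ 0.341 -0.106  0.933  0.038] [-0.23830465 -0.02993062  0.12543735] [-0.64  0.26 -0.39 -0.95 -0.65 -0.  ]
grip in tool [  6.06542776  -0.54802194 -19.46357226] [[318.27692496 220.04539034]
 [317.86989366 325.62663836]
 [317.56768533 405.58565811]
 [317.32191187 471.76892987]]
```

View pics/w9.png

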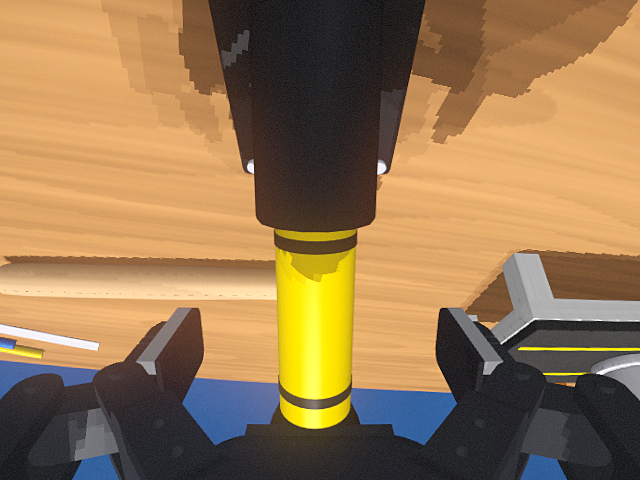

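Torch body is centred between the pads (u≈316), with the mouth at v≈228. Close.

Call:
jog_arm --rows '[0.5,-0.1,0,0,0,0,1,0,0,0,0,0,0,0,0,0,0,0,0,0,-0.3,0,0,0,0,0,0,-1,0,0,0,0,0,0,-1,0,0,0,0,0,0,-1,0,0,0,0,0,0,-1,0,0,0,0,0,0,-1]' --grip_force 60

```text
t: 22.75
position: [508.0, -293.7, 86.5]
tcp_rot: [0.341, -0.106, 0.933, 0.038]
contact_force: [-1.2, -0.5, 2.2]
gripper_width: 24.5
finger_force: 58.6
```

Call:
jog_arm --rows '[0,0,0,0,0,0,-1,0,0,0,0,0,0,-1,0,0,0,0,0,0,-1,0,0,0,0,0,0,-1,0,0,0,0,0,0,-1,0,0,0,0,0,0,-1,0,0,0,0,0,0,-1,0,0,0,0,0,0,-1]'

```text
t: 23.55
position: [508.1, -293.6, 86.4]
tcp_rot: [0.341, -0.106, 0.933, 0.038]
contact_force: [-1.4, 0.1, 5.0]
gripper_width: 24.1
finger_force: 58.7
```

Call:
jog_arm --rows '[-0.5,0,0,0,0,0,-1,-1,0,0,0,0,0,-1,-1,0,0,0,0,0,-1,-0.5,0,0,0,0,0,-1,0,0,0,0,0,0,-1,0,0,0,0,0,0,-1,0,0,0,0,0,0,-1,0,0,0,0,0,0,-1]'

```text
t: 24.35
position: [529.9, -288.3, 105.3]
tcp_rot: [0.341, -0.106, 0.933, 0.038]
contact_force: [-1.2, 1.5, -0.2]
gripper_width: 24.2
finger_force: 58.8
```

Run:
```python
from tor import *
s=env.read_state(); M=mat(s); print(s['contact_force'],s['wrist_torque'],M.round(3).tolist())
ax=tp([0,0,.221],[59])[0]-tp([0,0,.221],[58])[0]; print(M.T@ax)
```

```text
[-1.21737911  1.52881544 -0.20978638] [-0.4633315   2.40956006  0.07336107] [[-0.745, -0.223, 0.629], [-0.171, 0.975, 0.143], [-0.645, -0.001, -0.764]]
[-0.99998979 -0.00355777  0.00278543]
```

Call:
jog_arm --rows '[-1.2,0,0,0,0,0,-1,-1.5,0,0,0,0,0,-1,-1.5,0,0,0,0,0,-1,-1.5,0,0,0,0,0,-1,-1,0,0,0,0,0,-1,0,0,0,0,0,0,-1,0,0,0,0,0,0,-1,0,0,0,0,0,0,-1]'

```text
t: 25.15
position: [579.4, -276.9, 148.0]
tcp_rot: [0.341, -0.105, 0.933, 0.038]
contact_force: [-0.6, -0.9, -2.3]
gripper_width: 24.3
finger_force: 58.8
```

Run:
```python
from tor import *
s=env.read_state(); print(s['t'],s['position'],s['contact_force'],s['joint_pos'].round(2))
S=eyes.read_camera('side'); im=eyes.read_camera('wrist'); cv2.imwrite('pics/m10.png',np.hstack([cv2.resize(S[90:300,300:580],(400,300)),cv2.resize(im,(400,300))]))
cv2.imwrite('pics/s10.png',S)
```

```text
25.15 [ 579.37649208 -276.87651724  148.01744192] [-0.61152465 -0.92920426 -2.26457563] [-0.48  0.21 -0.32 -0.79 -0.62 -0.31]
```

View pics/m10.png

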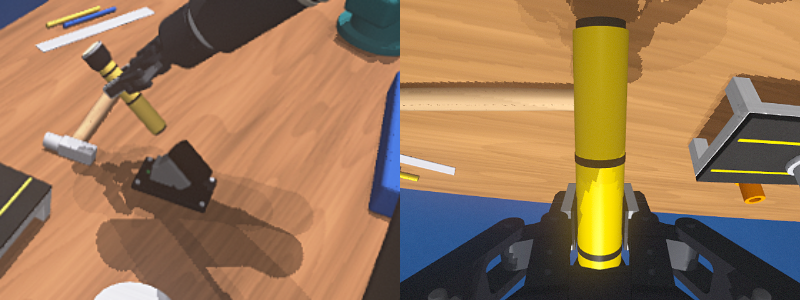

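Torch is clear of the socket and gripped straight. Swing towards the stand and turn it over.

Call:
jog_arm --rows '[0,2.5,-2.5,0,0,0,-1,0,3.1,-2,0,0,0,-1,0,3.1,-2,0,0,0,-1,0,3.1,-2,0,0,0,-1,0,3.1,-2,0,0,0,-1,0,3.1,-2,0,0,0,-1,0,3.1,-1.3,0,0,0,-1,0,3.1,-1,0,0,0,-1]'

```text
t: 26.05
position: [446.6, -99.1, 248.3]
tcp_rot: [0.335, -0.103, 0.936, 0.034]
contact_force: [-0.4, -0.8, -1.9]
gripper_width: 24.3
finger_force: 59.2
```

Call:
jog_arm --rows '[0,0,0,0,0.142,0,-1,0,0,0,0,0.142,0,-1,0,0,0,0,0.142,0,-1,0,0,0,0,0.142,0,-1,0,0,0,0,0.142,0,-1,0,0,0,0,0.142,0,-1,0,0,0,0,0.142,0,-1,0,0,0,0,0.142,0,-1]'

```text
t: 26.85
position: [448.2, -99.8, 248.2]
tcp_rot: [-0.224, -0.105, 0.969, -0.027]
contact_force: [-0.1, -0.3, -2.4]
gripper_width: 24.2
finger_force: 59.5
```

Run:
```python
from tor import *
im=eyes.read_camera('wrist');im=eyes.read_camera('wrist')
s=env.read_state(); c=eyes.calibration('wrist'); im=eyes.read_camera('wrist'); cv2.imwrite('pics/w11.png',im); M=mat(s)
print(s['t'],s['position'],s['joint_pos'].round(2),s['contact_force'],'axis',-M[:,0],'pitch',np.degrees(np.arcsin(M[2,0])))
hsv=cv2.cvtColor(im,cv2.COLOR_BGR2HSV)
for v in range(0,60,4): print(v,im[v,300:345:20].tolist())
m=(hsv[...,0]>20)&(hsv[...,0]<36)&(hsv[...,1]>120)
for v in (40,100,200,300,380,420):
    u=np.nonzero(m[v,250:390])[0]+250; print('w',v,u.min() if len(u) else None,u.max() if len(u) else None)
col=m[:,300:340].mean(1); print(np.nonzero(np.diff((col>.5).astype(int)))[0])
def pl(uv,z):
    o,d=ray(c,uv); o=M.T@(o-s['position']); d=M.T@d; return o+d*(z-o[2])/d[2]
for v in (16,24,30): print(v,pl((319,v),-32))
for r in recognise('wrist','torch')[:2]: print(r)
```

```text
26.95 [448.66402032 -99.15384215 242.68426967] [ 0.22  0.28 -0.17  0.   -1.59 -1.57] [-0.56388635  0.77402408 -3.47084957] axis [ 0.87330939  0.19123757 -0.44806128] pitch 26.6193654805796
0 [[78, 133, 189], [87, 144, 199], [75, 135, 190]]
4 [[75, 133, 185], [76, 133, 190], [84, 140, 197]]
8 [[89, 145, 200], [75, 130, 182], [77, 138, 191]]
12 [[92, 149, 202], [88, 140, 194], [82, 137, 185]]
16 [[88, 148, 202], [80, 140, 195], [83, 137, 192]]
20 [[82, 138, 191], [86, 146, 202], [77, 134, 192]]
24 [[80, 138, 192], [76, 136, 189], [88, 147, 202]]
28 [[58, 90, 124], [54, 70, 83], [57, 78, 95]]
32 [[52, 72, 90], [61, 82, 97], [46, 70, 85]]
36 [[50, 74, 86], [57, 80, 95], [46, 71, 86]]
40 [[55, 80, 93], [55, 68, 83], [54, 75, 90]]
44 [[0, 218, 231], [73, 222, 223], [0, 215, 230]]
48 [[0, 210, 223], [79, 222, 224], [0, 207, 223]]
52 [[0, 209, 223], [73, 221, 224], [0, 207, 222]]
56 [[0, 209, 223], [74, 222, 224], [0, 205, 222]]
w 40 287 287
w 100 277 364
w 200 279 360
w 300 282 357
w 380 273 354
w 420 270 352
[ 41 256 268 408 417 429]
16 [ 9.80859721e+01  2.21426680e-02 -3.20000000e+01]
24 [ 9.61994478e+01  2.15215169e-02 -3.20000000e+01]
30 [ 9.47778518e+01  2.10522250e-02 -3.20000000e+01]
{'rect': [320.6, 230.5, 89.3, 404.7], 'p': 0.85}
```

```bash
cat > aim.py <<'E'
from tor import *
S=eyes.read_camera('side'); im=eyes.read_camera('wrist'); s=env.read_state(); c=eyes.calibration('wrist'); cs=eyes.calibration('side'); M=mat(s)
C=np.array([613,49,106.]); ws=lambda p:M@np.array(p,float)+s['position']
lens=ws([-64.5,0,-19]); a=-M[:,0]
print(s['t'],s['position'],'pitch',np.degrees(np.arcsin(-a[2])),'lens',lens,'dist',np.linalg.norm(C-lens),'angle off',np.degrees(np.arccos(a@(C-lens)/np.linalg.norm(C-lens))))
print('shift in tool cm',M.T@(C-150*a-lens)/10,'turn(rotvec tool)',M.T@np.cross(a,(C-lens)/np.linalg.norm(C-lens)), s['joint_pos'].round(2),s['contact_force'].round(1))
# pitch check: side & wrist yellow axis against prediction
def yel(im,x0,x1,y0,y1):
    h=cv2.cvtColor(im,cv2.COLOR_BGR2HSV)[y0:y1,x0:x1]; m=((h[...,0]>21)&(h[...,0]<36)&(h[...,1]>130)&(h[...,2]>60)).astype(np.uint8)
    n,l,st,ce=cv2.connectedComponentsWithStats(m); k=1+np.argmax(st[1:,4]); v,u=np.nonzero(l==k); return np.c_[u+x0,v+y0].astype(float)
q=proj(cs,[ws([x,0,-19]) for x in (95.5,45,-32,-64.5)]); print('side pred tail,mid,128,lens',q.round(1).tolist())
u0,v0=(q.min(0)-25).astype(int); u1,v1=(q.max(0)+25).astype(int); p=yel(S,max(u0,0),u1,max(v0,0),v1)
d=np.linalg.svd(p-p.mean(0))[2][0]; print('side yellow mean',p.mean(0),'n',len(p),'dir',np.degrees(np.arctan2(d[1],d[0])),'pred',np.degrees(np.arctan2(*(q[0]-q[2])[::-1])),'ext',p.min(0),p.max(0))
for r in recognise('side','torch')[:2]: print(np.round(r['rect'],1),round(r['p'],2))
h=cv2.cvtColor(im,cv2.COLOR_BGR2HSV); m=(h[...,0]>20)&(h[...,0]<36)&(h[...,1]>120)
w=[np.ptp(np.nonzero(m[v,250:390])[0])+1 for v in (60,100,150,200,240)]
f=K(c)[1,1]; P=np.linalg.inv(c['pose'])
def wid(x):
    g=proj(c,[ws([x,0,-19])])[0]; dep=(P@np.r_[ws([x,0,-19]),1])[2]; return g[1],26*f/dep
print('wrist widths v60..240',w,'pred (v,w)',[np.round(wid(x),1).tolist() for x in (90,75,60,45,30)])
E
python3 aim.py
```

```text
27.15 [447.25802858 -99.99481557 247.94854288] pitch 25.709058729156553 lens [512.06430157 -85.73195793 237.08724123] dist 213.36489992369206 angle off 36.45267317394323
shift in tool cm [-2.16196124 11.04362971  6.2250409 ] turn(rotvec tool) [-2.31948974e-17  2.91755622e-01 -5.17593555e-01] [ 0.22  0.26 -0.17  0.   -1.58 -1.57] [-0.6 -0.  -2.1]
side pred tail,mid,128,lens [[447.7, 166.9], [415.1, 169.4], [370.2, 173.2], [352.9, 174.6]]
side yellow mean [423.27868852 165.83606557] n 366 dir 172.89678622150572 pred -4.6520811857435564 ext [404. 159.] [443. 174.]
[398.4 172.2 104.7  27.2] 0.8
wrist widths v60..240 [np.int64(90), np.int64(88), np.int64(85), np.int64(82), np.int64(80)] pred (v,w) [[58.4, 92.0], [112.4, 88.7], [163.6, 85.7], [212.0, 82.8], [257.3, 80.1]]
```

Call:
jog_arm --rows '[-0.36,1.84,1,0,0,0,-1,-0.36,1.84,1,0,0,0,-1,-0.36,1.84,1,0,0,0,-1,-0.36,1.84,1,0,0,0,-1,-0.36,1.84,1.1,0,0,0,-1,-0.36,1.84,1.1,0,0,0,-1,0,0,0,0,0,0,-1,0,0,0,0,0,0,-1]'

```text
t: 28.0
position: [416.3, 5.9, 183.4]
tcp_rot: [-0.22, -0.106, 0.969, -0.026]
contact_force: [-0.0, -0.1, -2.3]
gripper_width: 24.5
finger_force: 59.5
```

```bash
python3 - <<'E'
from h import *
for i in range(4): eyes.read_camera('wrist')
E
python3 aim.py
```

```text
28.3 [416.44441257   5.62194834 182.33871128] pitch 25.761876747189127 lens [481.24537161  19.86221695 171.41623637] dist 149.958582564885 angle off 0.18251077557130116
shift in tool cm [0.00421782 0.03980915 0.02640089] turn(rotvec tool) [ 1.21671352e-17  1.76054545e-03 -2.65467653e-03] [ 0.41  0.27 -0.29 -0.08 -1.45 -1.74] [-0.2 -0.1 -1.6]
side pred tail,mid,128,lens [[421.4, 249.1], [388.6, 248.3], [343.8, 247.1], [326.6, 246.7]]
side yellow mean [398.14039409 245.43349754] n 406 dir -0.15295263649116234 pred 1.4815592379247922 ext [379. 239.] [418. 252.]
[373.2 248.1 103.6  20.4] 0.87
wrist widths v60..240 [np.int64(90), np.int64(88), np.int64(85), np.int64(82), np.int64(79)] pred (v,w) [[58.4, 92.0], [112.4, 88.7], [163.6, 85.7], [212.0, 82.8], [257.3, 80.1]]
```

Call:
jog_arm --rows '[0,0,0,0,0,0,-1,0,0,0,0,0,0,-1,0,0,0,0,0,0,-1,0,0,0,0,0,0,-1,0,0,0,0,0,0,-1,0,0,0,0,0,0,-1,0,0,0,0,0,0,-1,0,0,0,0,0,0,-1]'

```text
t: 29.15
position: [416.3, 6.0, 182.0]
tcp_rot: [-0.222, -0.105, 0.969, -0.027]
contact_force: [-0.4, -0.0, -2.4]
gripper_width: 24.1
finger_force: 59.5
```

Run:
```python
from fit import *
cs=eyes.calibration('side'); S=eyes.read_camera('side')
for r in recognise('side','bush_a')[:6]:
    b=np.array(r['rect']); print(b.round(1),round(r['p'],2))
s=env.read_state(); print(s['t'],np.abs(s['dq']).max(),s['contact_force'],s['gripper_width'])
print(env.close_job())
```

```text
[240.8 275.4  26.2  35.6] 0.91
[304.1 342.4  25.   37.1] 0.78
[259.4 252.4  23.8  31.4] 0.73
[278.2 233.9  26.   31.1] 0.62
[212.6 237.3  21.1  28.5] 0.58
29.25 0.001259944543045071 [-0.27569846 -0.1456212  -2.72075988] 24.191997636312184
the job is handed in; nothing more can be done
None
```

Job handed in at about 29 s: the three bushes stand in a straight row with flange gaps of about 11 mm, and the torch is held still about 26° below level, lens 150 mm from the middle bush's top face and aimed at it; I viewed 12 pictures against the limit of 10.

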